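# Hang the temperature logger on the stock rail

## Task

Make room on the rail: push the small tag that hangs on it along the bar, without lifting it off, until it is up against the thick square upright. Then hang the temperature logger by its saddle over the free part of the bar, with its black box on the robot's side, and let go. Do not shift or tip the bottle, the white tub, the medicine carton or the label roll.

Things in the scene. Friction and masses are not known exactly. Their poses are not given: they have to be found in the camera images.
- rail: fixed rail: a horizontal round steel bar, 14 mm in diameter, its axis 115 mm above the counter and parallel to this body's y axis, on a grey base plate 60 x 320 x 8 mm. Origin: on the counter under the middle of the bar; z up; its -x side is the robot's side. The end posts' centres lie 135 mm either side of the origin along y; some 240 mm of bar is free between them
- upright: thick square end post of the rail, grey punched shelving steel, 34 mm (across the bar) x 30 mm (along the bar), top 135 mm above the counter; it stands at either end of the bar, fixed. Origin: on the counter at its centre
- slim_post: slim round end post of the rail at the other end, 16 mm in diameter with a black cap 26 mm wide, top 135 mm above the counter, fixed. Origin: on the counter at its centre
- tag: small white saddle-shaped tag (an upside-down U) hanging astride the bar: 60 mm long along the bar (its y), 34 mm wide across it (its x), 55 mm tall; walls 4 mm, inner gap 26 mm; both sides alike. Origin: centre between the lower edges of its two legs; z up
- tag_crown (a point): centre of the underside of the tag's crown, 51 mm above the tag's origin; it rests on the bar
- logger: temperature logger standing on the counter: a white saddle (upside-down U) 100 mm long (its y), 34 mm wide (its x), 85 mm tall, walls 4 mm, inner gap 26 mm, open below and at the ends; about 180 g. Its -x leg carries the black box; above the box the 34 mm width is free to grip. Origin: centre between the lower edges of the legs; z up
- logger_crown (a point): centre of the underside of the logger's crown, 81 mm above the logger's origin; it rests on the bar once hung
- logger_box (a point): centre of the logger's black box, 18 mm thick (x), 60 mm long (y), 42 mm high, on the outside of the -x leg from 6 to 48 mm above the leg's lower edge
- bottle: tall amber bottle, 64 mm in diameter, 220 mm tall, bystander. Origin: centre of its underside
- carton: medicine carton standing up, 45 x 75 x 90 mm tall (x, y, z), close to one end of the logger at the start, bystander. Origin: centre of its underside
- tub: round white screw-top tub, 72 mm in diameter, 110 mm tall, bystander. Origin: centre of its underside
- label_roll: roll of labels standing on end, 90 mm in diameter, 75 mm tall, with a 38 mm core hole, bystander. Origin: centre of its underside
There are look-alikes about, which are no part of the job. What is shaped like the logger but orange is not meant. What is shaped like the tag but brown is not meant.

How it is judged:
On the way, in this order (a step that is already met when the one before it is completed fails the run):
1. the tag, still hanging on the bar, is up against the thick square upright (gap under about 10 mm) (horizontal distance between tag_crown and upright below 0.056 m and z of tag_crown in the frame of rail between 0.114 and 0.13 m and x of tag_crown in the frame of rail between -0.016 and 0.016 m), for 0.2 s.
2. the logger hangs astride the bar with its box on the robot's side (z of logger_crown in the frame of rail between 0.114 and 0.13 m and x of logger_crown in the frame of rail between -0.016 and 0.016 m and y of logger_crown in the frame of rail between -0.1 and 0.1 m and x of logger_box in the frame of rail below -0.008 m and angle between logger's own z axis and vertical below 0.35 rad and angle between the y axis of logger and the y axis of rail, either way round below 0.3 rad and contact force between logger and rail above 0.2 N), for 0.2 s.
At the end, for the whole second after the job is handed in: The tag hangs on the bar, within about 10 mm of the square upright. The released logger hangs at rest on the bar between the posts: crown on the bar top (8 mm), centred across it (16 mm), middle within 100 mm of the bar's, tilt under 20 deg, along the bar (17 deg), box on the robot's side (all of step 1 and all of step 2 and linear speed of each of logger, tag below 0.03 m/s and contact force between logger and the fingers below 0.1 N); the robot touches nothing.
It fails at once if the tag leaves the bar (lifted more than 20 mm, or dropped) (z of tag_crown in the frame of rail above 0.142 m or z of tag_crown in the frame of rail below 0.1 m).
It fails at once if the tall bottle is shifted by more than 20 mm or tipped (distance of bottle from where it was at the start of the episode above 0.02 m or angle between bottle's own z axis and vertical above 0.3 rad).
It fails at once if the medicine carton is shifted by more than 20 mm or tipped (distance of carton from where it was at the start of the episode above 0.02 m or angle between carton's own z axis and vertical above 0.3 rad).
It fails at once if the white tub is shifted by more than 20 mm or tipped (distance of tub from where it was at the start of the episode above 0.02 m or angle between tub's own z axis and vertical above 0.3 rad).
It fails at once if the label roll is shifted by more than 20 mm or tipped (distance of label_roll from where it was at the start of the episode above 0.02 m or angle between label_roll's own z axis and vertical above 0.3 rad).
It also fails if it takes over 67 s, if anything falls off the work surface, if the arm or the gripper's body presses on something with over 40 N, if the wrist force passes 120 N, or if a joint passes its speed limit or range.

## Robot

A 6-joint arm with a two-finger parallel gripper is mounted at the origin on the work surface. World frame = base frame: x ahead of the robot, y to its left, z up, the work surface at z = 0. Lengths are in m, angles in rad, forces in N, time in s.
With the tool pointing down it reaches from about 0.375 to 0.9 m from the base axis. Payload 3.1 kg.
Tool frame: the origin (TCP) lies midway between the tips of the shut fingers; the grasp point (between the pads) lies 19 mm behind it; z points along the fingers, y is the line along which they close (so a half turn about z gives the same grasp; the last joint's range is limited). The gripper opens to 87 mm and grips with 3 to 60 N. Pads are 19 mm wide; open, the fingers measure 117 mm over their backs; the gripper's body (75 mm by 190 mm) begins 51 mm behind the grasp point.
Start: joints at [1.016, 0.527, 1.433, -0, 1.181, -0.178], TCP at [0.23, 0.581, 0.223] pointing down, gripper open.
Joint ranges: [-3.08, 3.08], [-0.75, 2.2], [0.22, 2.44], [-1.43, 4.57], [0, 2.65], [-2.85, 2.85]. Speed limits (rad/s): [2.79, 2.79, 3.14, 3.14, 3.14, 3.14].

## Interface

Orientations are given as a unit quaternion [x, y, z, w].
In Python, from rig import robot gives the robot as it stands. The module is installed in compiled form; this text tells all that it offers.
- The arm moves only by the tool play_rows, never from a script. Its arguments are lists of equal length, an entry for each row: "gripper": the closure, from -1 (fully open) to 1 (shut); "delta_pos": the shift along the tool's x, y, z in cm, a list of three; "turn": the turn, a rotation vector about the tool's x, y, z in rad, a list of three. A call has 1 to 12 rows; each row is the pose to reach, as a shift and turn from the pose commanded when the call began, along the tool's axes at that moment; what a row does not reach only later rows make up. A row lasts 1/8 s, in which the tool goes at most 62.5 mm and 10.7 degrees, less where a joint would pass 70% of its speed; a pose out of reach is approached as far as the arm can. A call with a gripper value outside its range is refused whole. The fingers move at their own pace and stop on an object; "squeeze" is the grip in N (left out, the last holds). Time passes only in rows, so rows that repeat a pose let the fingers close. It gives the time, the measured TCP pose, the force, the opening and the grip force at its end, in the units of the state.
- robot.get_obs(): the state, without advancing time (a new reading comes with each control period).
- robot.camera(name): name is "side" or "top"; returns a dict with "color" (480x640x3 uint8, red, green, blue), "vfov" (degrees; the focal length in pixels is half the picture's height over the tangent of half this angle, whatever the lens; pixels are square), "cx", "cy" (the principal point, pixels), "R" (3x3) and "t" (3): a world point X has camera coordinates R X + t. Camera axes: x right, y down, z forward; pixel columns grow to the right and rows downward; lengths in m; the calibration is good to about 2 mm. A picture is of the moment at which its call begins. There is no depth.
- robot.hand_in(): hands the job in; it is judged then, once.
The state is a dict: "time": time; "q": joint angles; "joint_velocities": joint speeds; "joint_torque": joint torques, N m; "position": TCP position; "tool_rot": TCP orientation; "ft_force": force on the tool from outside, world axes, zero at the start; "moment": the same for the moment, N m; "grip_width": finger opening in m; "grip_force": force on a finger pad.
Only numpy, scipy, OpenCV 4.12 (cv2) and the standard library are available. Lean on these libraries where they do the work, as an engineer would, in place of code of your own. Each camera call takes 0.05 s, during which the arm holds its last target. There are 200 camera calls.

## Working session

There is one attempt and no reset: what is moved stays moved. The work goes in short steps, Python scripts to look and compute and a tool call to move; the robot and the scene stay as the last step left them, time stands still between calls to the robot, and variables do not carry over. Pictures are saved under pics/ and viewed, at most 10 in all, crops included, and the job is handed in when it is done.

Besides the shell and the picture viewer there is one more tool, called after "Request:" by a JSON object that holds its "api" and its "payload", one argument or row to a line. play_rows: Moves the arm, as the interface text tells. Its arguments: {"type":"object","properties":{"gripper":{"type":"array","items":{"type":"number"}},"delta_pos":{"type":"array","items":{"type":"array","items":{"type":"number"}}},"turn":{"type":"array","items":{"type":"array","items":{"type":"number"}}},"squeeze":{"type":"number"}},"required":["gripper","delta_pos","turn"]}

```bash
mkdir -p pics; cat > h.py <<'E'
import numpy as np, cv2
from rig import robot
def cam(n):
    c=robot.camera(n); h=c["color"].shape[0]
    c["f"]=h/2/np.tan(np.radians(c["vfov"])/2); c["R"]=np.array(c["R"]); c["t"]=np.array(c["t"]); return c
def ray(c,u,v):
    d=c["R"].T@np.array([(u-c["cx"])/c["f"],(v-c["cy"])/c["f"],1.]); return -c["R"].T@c["t"],d
def onz(c,u,v,z):
    o,d=ray(c,u,v); return o+d*(z-o[2])/d[2]
def tri(c1,p1,c2,p2):
    o1,d1=ray(c1,*p1);o2,d2=ray(c2,*p2)
    s=np.linalg.lstsq(np.c_[d1,-d2],o2-o1,rcond=None)[0]
    a=o1+s[0]*d1;b=o2+s[1]*d2; return (a+b)/2,np.linalg.norm(a-b)
def proj(c,X):
    p=c["R"]@np.array(X)+c["t"]; return c["f"]*p[:2]/p[2]+[c["cx"],c["cy"]]
def save(c,n): cv2.imwrite(f"pics/{n}.png",c["color"][:,:,::-1])
E
python3 - <<'E'
from h import *
for n in("side","top"):
    c=cam(n);save(c,n+"0");print(n,c["f"],c["cx"],c["cy"],-c["R"].T@c["t"],c["R"].round(3).tolist(),[k for k in c])
print(robot.get_obs())
E
```

```text
side 548.3279059398784 316.2403053358627 239.59924938074212 [ 0.46328173 -0.9620869   0.75542372] [[0.992, -0.126, -0.009], [-0.079, -0.559, -0.826], [0.099, 0.82, -0.564]] ['color', 'vfov', 'cx', 'cy', 'R', 't', 'f']
top 459.71238256586884 317.9840756287694 239.56693413564207 [4.71742175e-01 1.02241012e-03 1.25025813e+00] [[-0.022, -1.0, 0.007], [-0.996, 0.021, -0.088], [0.088, -0.009, -0.996]] ['color', 'vfov', 'cx', 'cy', 'R', 't', 'f']
{'time': 0.1, 'q': array([ 1.01551257e+00,  5.28367518e-01,  1.43374705e+00,  2.29575451e-05,
        1.18139452e+00, -1.78513521e-01]), 'joint_velocities': array([ 0.00077242, -0.00321539, -0.00356468,  0.00035512,  0.00092407,
       -0.00046494]), 'joint_torque': array([ 1.26165214e-04, -4.40988779e+01, -1.77150643e+01,  6.35276176e-02,
        5.34214801e-02, -2.67881836e-05]), 'position': array([0.22958021, 0.58061742, 0.2216816 ]), 'tool_rot': array([ 1.87277033e-01,  9.82306670e-01, -8.90635563e-04, -3.53642941e-04]), 'ft_force': array([ 0.68099718,  0.80402494, -0.36509124]), 'moment': array([-0.00763271,  0.03327358,  0.01948175]), 'grip_force': 0.0, 'grip_width': 0.0867001924213042}
```

View pics/side0.png

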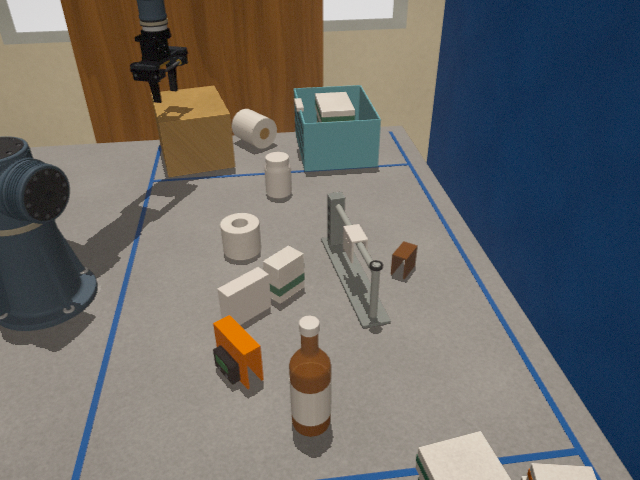

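View pics/top0.png

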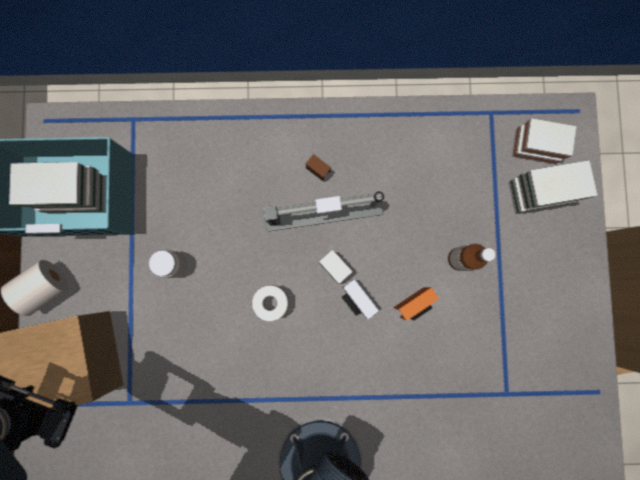

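The side view shows the upright at (335,220), slim post (376,290), tag (355,238), the white logger (245,298) and the carton (285,275). In the top view, the upright is at (270,215), slim post (379,197), tag (328,204), logger (361,300) with its box at (351,303), and carton (337,267).

```bash
python3 - <<'E'
from h import *
for n,(x0,y0,x1,y1) in dict(top=(240,180,440,330),side=(200,180,420,345)).items():
    c=cam(n); im=c["color"]
    cv2.imwrite(f"pics/{n}1.png",cv2.resize(im[y0:y1,x0:x1,::-1],None,fx=800/(x1-x0),fy=800/(x1-x0),interpolation=cv2.INTER_CUBIC)[:600])
    if n=="top":
        g=im.min(2); m=((g>185)*255).astype(np.uint8)
        for k in cv2.findContours(m,cv2.RETR_EXTERNAL,cv2.CHAIN_APPROX_NONE)[0]:
            a=cv2.contourArea(k)
            if a>60:
                r=cv2.minAreaRect(k); b=cv2.boxPoints(r)
                print(a,np.round(r[0],1),np.round(r[1],1),round(r[2],1),b.round(1).tolist())
E
```

```text
887.0 [269.5 303. ] [34. 33.] 90.0 [[253.0, 286.0], [286.0, 286.0], [286.0, 320.0], [253.0, 320.0]]
460.5 [360.6 298.9] [39.8 12.7] 52.4 [[343.5, 287.0], [353.6000061035156, 279.20001220703125], [377.79998779296875, 310.79998779296875], [367.70001220703125, 318.5]]
836.0 [ 23.8 287.8] [21.6 44.9] 56.3 [[-0.800000011920929, 291.20001220703125], [36.5, 266.29998779296875], [48.5, 284.29998779296875], [11.199999809265137, 309.20001220703125]]
451.5 [335.2 266.2] [28.8 16.8] 47.7 [[319.29998779296875, 261.20001220703125], [331.70001220703125, 249.89999389648438], [351.1000061035156, 271.20001220703125], [338.6000061035156, 282.5]]
440.5 [160.8 262.8] [23.3 24. ] 45.0 [[144.0, 263.0], [161.0, 246.0], [177.5, 262.5], [160.5, 279.5]]
96.5 [488.8 254.3] [11.3 10.6] 45.0 [[481.0, 254.0], [488.5, 246.5], [496.5, 254.5], [489.0, 262.0]]
199.5 [ 42.5 227.5] [ 7. 31.] 90.0 [[27.0, 224.0], [58.0, 224.0], [58.0, 231.0], [27.0, 231.0]]
285.0 [328.  203.9] [13.2 24.3] 81.9 [[315.0, 199.10000610351562], [339.1000061035156, 195.6999969482422], [341.0, 208.6999969482422], [316.8999938964844, 212.1999969482422]]
2489.0 [ 43. 183.] [40. 66.] 90.0 [[10.0, 163.0], [76.0, 163.0], [76.0, 203.0], [10.0, 203.0]]
1995.0 [563.7 182.3] [35.5 60.1] 80.3 [[531.0999755859375, 169.89999389648438], [590.2999877929688, 159.8000030517578], [596.2999877929688, 194.8000030517578], [537.0999755859375, 204.89999389648438]]
1211.0 [551.4 136.5] [45.2 28.6] 10.0 [[526.7000122070312, 146.60000610351562], [531.5999755859375, 118.5], [576.2000122070312, 126.30000305175781], [571.2000122070312, 154.5]]
```

View pics/top1.png

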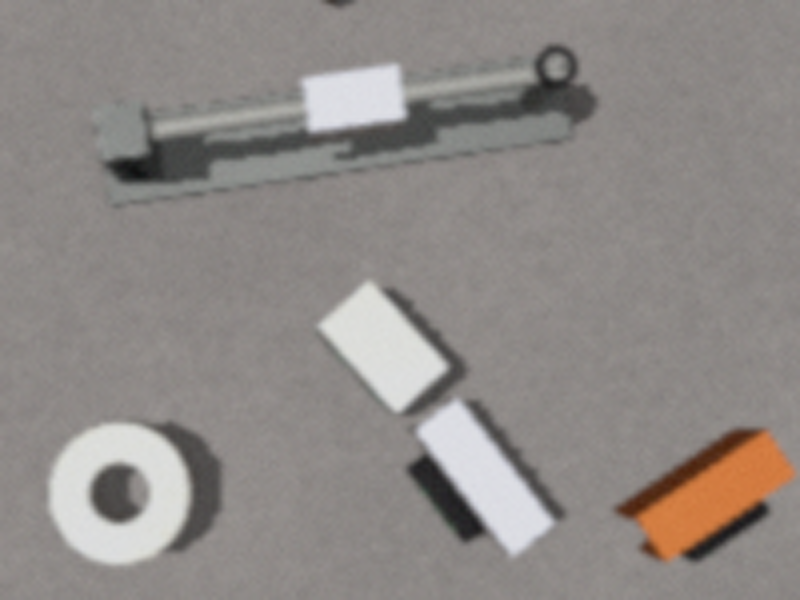

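View pics/side1.png

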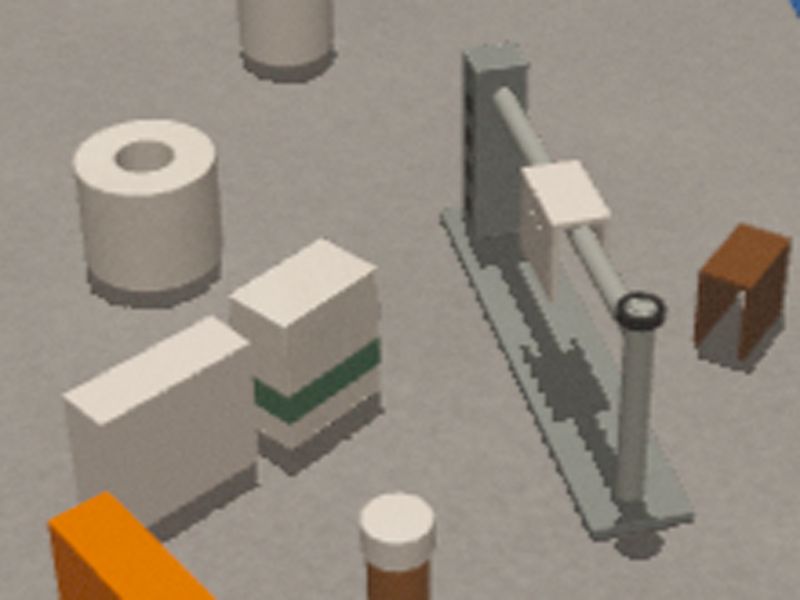

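The crops give the upright top at about (124,132), the slim cap at (556,67), the tag at (355,98), the logger top at (485,477) and its box at (447,497) in crop px (top view). The side view agrees.

```bash
python3 - <<'E'
from h import *
from scipy.spatial.transform import Rotation as R
c=cam("top");s=cam("side")
u=onz(c,240+123.5/4,180+132/4,.135);sl=onz(c,240+556/4,180+67/4,.135)
sl2=onz(s,200+640/3.636,180+309/3.636,.135);u2=onz(s,200+495/3.636,180+58/3.636,.135)
print("upright",u,u2,"slim",sl,sl2,np.linalg.norm((u-sl)[:2]),np.linalg.norm((u2-sl2)[:2]))
d=(u-sl)/np.linalg.norm(u-sl);mid=(u+sl)/2;print("mid",mid,"yaw of rail y",np.degrees(np.arctan2(d[1],d[0])))
t=onz(c,328,203.9,.126);print("tag",t,"along",(t-mid)@d,"across",(t-mid)@[d[1],-d[0],0])
for nm,b,z in(("log",[[343.5,287.0],[353.6,279.2],[377.8,310.8],[367.7,318.5]],.085),("cart",[[319.3,261.2],[331.7,249.9],[351.1,271.2],[338.6,282.5]],.09)):
    P=np.array([onz(c,x,y,z) for x,y in b]);print(nm,P.mean(0),P[:,:2].round(4).tolist(),np.degrees(np.arctan2(*(P[1]-P[2])[[1,0]])))
# side check of logger top corners
for p in((65,398),(212,318),(250,342),(100,424)): print("logside",onz(s,200+p[0]/3.636,180+p[1]/3.636,.085))
for nm,p,z in(("roll",(269.5,303),.075),("bott",(488.8,254.3),.22),("tub",(160.8,262.8),.11)): print(nm,onz(c,*p,z))
o=robot.get_obs();print(R.from_quat(o["tool_rot"]).as_matrix().round(3))
E
```

```text
upright [0.63755593 0.10515457 0.135     ] [0.6394874  0.10726308 0.135     ] slim [ 0.67239639 -0.1608728   0.135     ] [ 0.67296243 -0.15990236  0.135     ] 0.2682991182230589 0.26925444193697684
mid [ 0.65497616 -0.02785911  0.135     ] yaw of rail y 97.46131559687323
tag [ 0.65869394 -0.03540055  0.126     ] along -0.007960357033938607 across 0.002706991626389367
log [ 0.4223287  -0.11318294  0.085     ] [[0.4529, -0.0709], [0.4719, -0.0969], [0.3915, -0.1555], [0.373, -0.1295]] 36.08285279086469
cart [ 0.50563681 -0.05090644  0.09      ] [[0.519, -0.0112], [0.5469, -0.0432], [0.4921, -0.0907], [0.4645, -0.0585]] 40.97409419332671
logside [ 0.37317877 -0.12979734  0.085     ]
logside [ 0.4528629  -0.07061335  0.085     ]
logside [ 0.47260597 -0.09521223  0.085     ]
logside [ 0.39163902 -0.15363968  0.085     ]
roll [0.41645589 0.11712627 0.075     ]
bott [ 0.52112623 -0.39132122  0.22      ]
tub [0.52258977 0.38105327 0.11      ]
[[-0.93   0.368 -0.   ]
 [ 0.368  0.93  -0.001]
 [ 0.    -0.001 -1.   ]]
```

```bash
cat >> h.py <<'E'
from scipy.spatial.transform import Rotation as Ro
MID=np.array([.656,-.0270]);YR=np.radians(97.3)
def rail(x,y):
    return MID+y*np.array([np.cos(YR),np.sin(YR)])+x*np.array([np.sin(YR),-np.cos(YR)])
def go(x,y,z,yaw):  # delta (cm, tool axes) and turn to a tool-down pose with tool y at yaw deg
    o=robot.get_obs();A=Ro.from_quat(o["tool_rot"])
    a=np.radians(yaw);Y=np.array([np.cos(a),np.sin(a),0]);Z=np.array([0,0,-1.]);T=Ro.from_matrix(np.c_[np.cross(Y,Z),Y,Z])
    d=A.inv().apply(np.array([x,y,z])-o["position"])*100
    print("d",d.round(2),"turn",(A.inv()*T).as_rotvec().round(3),"pos",o["position"].round(4),"w",round(o["grip_width"],4))
E
python3 -c "
from h import *
p=rail(0,-.062);print(p);go(*p,.2,7.3)"
```

```text
[ 0.66387801 -0.08849746]
d [-65.   -46.28   2.24] turn [-1.000e-03  0.000e+00  1.067e+00] pos [0.2298 0.581  0.2222] w 0.0871
```

Request:
{"api": "play_rows", "payload": {
  "gripper": [-1, -1, -1, -1, -1, -1, -1, -1, -1, -1, -1, -1],
  "delta_pos": [
    [-4, -3, 0],
    [-9, -6.5, 0],
    [-14, -10, 0],
    [-19, -13.5, 0],
    [-24, -17, 0],
    [-29, -20.6, 0.5],
    [-34, -24.2, 1],
    [-39, -27.8, 1.5],
    [-44, -31.3, 2.2],
    [-49, -34.9, 2.2],
    [-54, -38.5, 2.2],
    [-58, -41.3, 2.2]
  ],
  "turn": [
    [0, 0, 0.08],
    [0, 0, 0.16],
    [0, 0, 0.25],
    [0, 0, 0.34],
    [0, 0, 0.43],
    [0, 0, 0.52],
    [0, 0, 0.61],
    [0, 0, 0.7],
    [0, 0, 0.79],
    [0, 0, 0.88],
    [0, 0, 0.97],
    [0, 0, 1.067]
  ]
}}

```text
time: 1.8
position: [0.6186, -0.0188, 0.2006]
tool_rot: [0.663, 0.749, 0.0, 0.0]
ft_force: [1.9, 0.0, -0.2]
grip_width: 0.0871
grip_force: 0.0
```

```bash
python3 -c "
from h import *
p=rail(0,-.062);go(*p,.2,7.3);go(*p,.088,7.3)"
```

```text
d [-7.47  3.65  0.06] turn [ 0.001  0.    -0.005] pos [ 0.6186 -0.0188  0.2006] w 0.0871
d [-7.46  3.64 11.26] turn [ 0.001  0.    -0.005] pos [ 0.6186 -0.0188  0.2006] w 0.0871
```

Request:
{"api": "play_rows", "payload": {
  "gripper": [-0.5, 0, 0.42, 0.42, 0.42, 0.42, 0.42, 0.42],
  "delta_pos": [
    [-3, 1.5, 0],
    [-6, 3, 0],
    [-7.4, 3.6, 0],
    [-7.4, 3.6, 0],
    [-7.4, 3.6, 0],
    [-7.4, 3.6, 0],
    [-7.4, 3.6, 0],
    [-7.4, 3.6, 0]
  ],
  "turn": [
    [0, 0, 0],
    [0, 0, 0],
    [0, 0, 0],
    [0, 0, 0],
    [0, 0, 0],
    [0, 0, 0],
    [0, 0, 0],
    [0, 0, 0]
  ]
}}

```text
time: 2.8
position: [0.6623, -0.0847, 0.2007]
tool_rot: [0.661, 0.751, 0.0, 0.0]
ft_force: [-0.4, -1.1, 0.7]
grip_width: 0.026
grip_force: 0.0
```

```bash
python3 -c "
from h import *
p=rail(0,-.062);go(*p,.15,7.3);go(*p,.088,7.3);o=robot.get_obs();print(o['joint_velocities'])
for n in('side','top'):
  c=cam(n);save(c,n+'2')
  x,y=(240,160) if n=='top' else (230,130)
  a=c['color'][y:y+150,x:x+200,::-1];b=cv2.resize(a,None,fx=2,fy=2);globals()[n]=b
cv2.imwrite('pics/both2.png',np.hstack([side,top]))"
```

```text
d [-0.4   0.11  5.07] turn [0. 0. 0.] pos [ 0.6623 -0.0847  0.2007] w 0.026
d [-0.4   0.11 11.27] turn [0. 0. 0.] pos [ 0.6623 -0.0847  0.2007] w 0.026
[-2.68127617e-03  3.58130730e-03 -3.65947873e-03  9.56763619e-04
  3.42085718e-05 -1.04632469e-03]
```

View pics/both2.png

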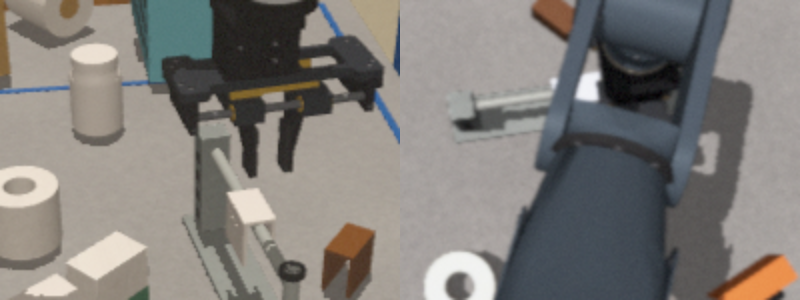

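The composite picture shows the fingers above the bar on the slim-post side of the tag, ready to straddle it.

Request:
{"api": "play_rows", "payload": {
  "gripper": [0.42, 0.42, 0.42, 0.42, 0.42, 0.42, 0.42, 0.42],
  "delta_pos": [
    [-0.4, 0.1, 2],
    [-0.4, 0.1, 4],
    [-0.4, 0.1, 6],
    [-0.4, 0.1, 7.5],
    [-0.4, 0.1, 9],
    [-0.4, 0.1, 10.2],
    [-0.4, 0.1, 11.2],
    [-0.4, 0.1, 11.2]
  ],
  "turn": [
    [0, 0, 0],
    [0, 0, 0],
    [0, 0, 0],
    [0, 0, 0],
    [0, 0, 0],
    [0, 0, 0],
    [0, 0, 0],
    [0, 0, 0]
  ]
}}

```text
time: 3.9
position: [0.6634, -0.0888, 0.0877]
tool_rot: [0.661, 0.751, -0.0, -0.001]
ft_force: [-1.0, 0.2, -0.5]
grip_width: 0.0253
grip_force: 0.0
```

```bash
python3 -c "
from h import *
go(*rail(0,-.04),.088,7.3);go(*rail(0,.048),.088,7.3)
c=cam('side');save(c,'s3');cv2.imwrite('pics/s3c.png',cv2.resize(c['color'][130:330,250:450,::-1],None,fx=3,fy=3))"
```

```text
d [ 2.23  0.05 -0.03] turn [-0.001 -0.001 -0.   ] pos [ 0.6634 -0.0888  0.0877] w 0.0253
d [11.03  0.05 -0.02] turn [-0.001 -0.001 -0.   ] pos [ 0.6634 -0.0888  0.0877] w 0.0253
```

View pics/s3c.png

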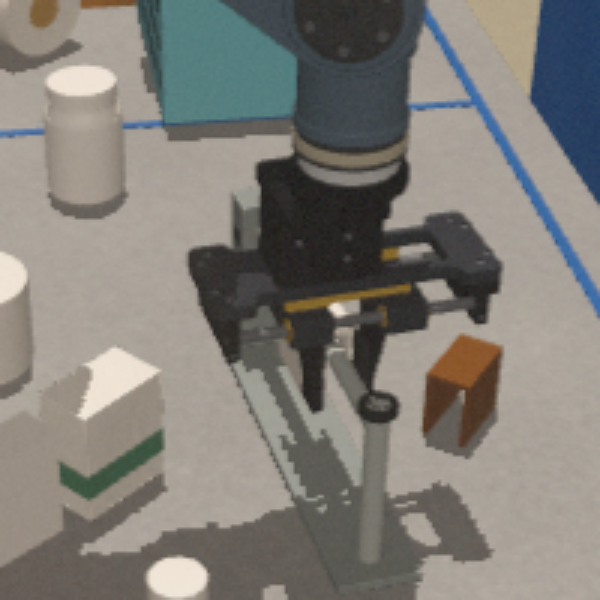

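The fingers straddle the bar cleanly (bar around (355,370) between them), with no contact force. I'll push slowly along tool +x.

Request:
{"api": "play_rows", "payload": {
  "gripper": [0.42, 0.42, 0.42, 0.42, 0.42, 0.42, 0.42, 0.42, 0.42, 0.42],
  "delta_pos": [
    [0.8, 0, 0],
    [1.6, 0, 0],
    [2.4, 0, 0],
    [3.2, 0, 0],
    [4, 0, 0],
    [4.8, 0, 0],
    [5.6, 0, 0],
    [6.4, 0, 0],
    [7.2, 0, 0],
    [8, 0, 0]
  ],
  "turn": [
    [0, 0, 0],
    [0, 0, 0],
    [0, 0, 0],
    [0, 0, 0],
    [0, 0, 0],
    [0, 0, 0],
    [0, 0, 0],
    [0, 0, 0],
    [0, 0, 0],
    [0, 0, 0]
  ]
}}

```text
time: 5.2
position: [0.6536, -0.0091, 0.0885]
tool_rot: [0.661, 0.751, -0.0, -0.0]
ft_force: [0.7, -1.2, 0.6]
grip_width: 0.025
grip_force: 0.6
```

Request:
{"api": "play_rows", "payload": {
  "gripper": [0.42, 0.42, 0.42, 0.42, 0.42, 0.42, 0.42],
  "delta_pos": [
    [0.5, 0, 0],
    [1, 0, 0],
    [1.5, 0, 0],
    [2, 0, 0],
    [2.4, 0, 0],
    [2.7, 0, 0],
    [2.7, 0, 0]
  ],
  "turn": [
    [0, 0, 0],
    [0, 0, 0],
    [0, 0, 0],
    [0, 0, 0],
    [0, 0, 0],
    [0, 0, 0],
    [0, 0, 0]
  ]
}}

```text
time: 6.08
position: [0.65, 0.0177, 0.0884]
tool_rot: [0.661, 0.751, 0.0, -0.0]
ft_force: [0.5, 0.0, 1.7]
grip_width: 0.0253
grip_force: 0.0
```

```bash
python3 -c "
from h import *
go(*rail(0,.048),.088,7.3)
c=cam('side');save(c,'s4');cv2.imwrite('pics/s4c.png',cv2.resize(c['color'][150:300,280:430,::-1],None,fx=4,fy=4))"
```

```text
d [0.29 0.03 0.04] turn [-0.001 -0.001 -0.   ] pos [0.65   0.0177 0.0884] w 0.0253
```

View pics/s4c.png

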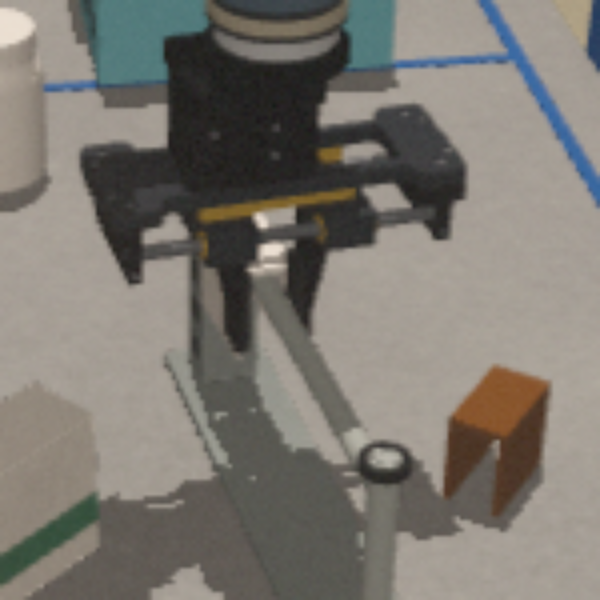

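The tag is being carried towards the upright, with the white visible between the fingers at (270,260). I'll finish the push gently.

Request:
{"api": "play_rows", "payload": {
  "gripper": [0.42, 0.42, 0.42, 0.42, 0.42],
  "delta_pos": [
    [0.1, 0, 0],
    [0.2, 0, 0],
    [0.3, 0, 0],
    [0.4, 0, 0],
    [0.4, 0, 0]
  ],
  "turn": [
    [0, 0, 0],
    [0, 0, 0],
    [0, 0, 0],
    [0, 0, 0],
    [0, 0, 0]
  ]
}}

```text
time: 6.75
position: [0.6498, 0.0213, 0.0886]
tool_rot: [0.661, 0.751, 0.0, -0.0]
ft_force: [-0.1, -0.5, 0.2]
grip_width: 0.0254
grip_force: 0.0
```

Request:
{"api": "play_rows", "payload": {
  "gripper": [0.42, 0.42, 0.42, 0.42],
  "delta_pos": [
    [0.1, 0, 0],
    [0.2, 0, 0],
    [0.2, 0, 0],
    [0.2, 0, 0]
  ],
  "turn": [
    [0, 0, 0],
    [0, 0, 0],
    [0, 0, 0],
    [0, 0, 0]
  ]
}}

```text
time: 7.25
position: [0.6495, 0.0232, 0.0886]
tool_rot: [0.661, 0.751, 0.0, -0.0]
ft_force: [0.1, -0.8, -0.1]
grip_width: 0.0253
grip_force: 0.0
```

Request:
{"api": "play_rows", "payload": {
  "gripper": [0.42, 0.42, 0.42, 0.42, 0.42, 0.42, 0.42, 0.42],
  "delta_pos": [
    [-0.5, 0, 0],
    [-1, 0, 0],
    [-1, 0, -2],
    [-1, 0, -5],
    [-1, 0, -8],
    [-1, 0, -11],
    [-2, 0, -14],
    [-2, 0, -16]
  ],
  "turn": [
    [0, 0, 0],
    [0, 0, 0],
    [0, 0, 0],
    [0, 0, 0],
    [0, 0, 0],
    [0, 0, 0],
    [0, 0, 0],
    [0, 0, 0]
  ]
}}

```text
time: 8.25
position: [0.6528, 0.0021, 0.2504]
tool_rot: [0.661, 0.75, 0.001, 0.001]
ft_force: [0.3, 0.2, -0.8]
grip_width: 0.0252
grip_force: 0.0
```

```bash
python3 -c "
from h import *
L=(.4223,-.1125)
go(*L,.2,-53.9);go(*L,.06,-53.9)"
```

```text
d [ -8.47 -24.32   4.99] turn [ 0.003 -0.     1.067] pos [0.6528 0.0021 0.2504] w 0.0252
d [ -8.46 -24.35  18.99] turn [ 0.003 -0.     1.067] pos [0.6528 0.0021 0.2504] w 0.0252
```

Request:
{"api": "play_rows", "payload": {
  "gripper": [0, -0.5, -1, -1, -1, -1, -1, -1, -1, -1, -1],
  "delta_pos": [
    [-1, -2.7, 0],
    [-2, -5.4, 0],
    [-3, -8.1, 1],
    [-4, -10.8, 1],
    [-5, -13.5, 2],
    [-6, -16.2, 2],
    [-7, -18.9, 3],
    [-8, -21.6, 4],
    [-8.5, -24.3, 5],
    [-8.5, -24.3, 5],
    [-8.5, -24.3, 5]
  ],
  "turn": [
    [0, 0, 0.12],
    [0, 0, 0.24],
    [0, 0, 0.36],
    [0, 0, 0.48],
    [0, 0, 0.6],
    [0, 0, 0.72],
    [0, 0, 0.84],
    [0, 0, 0.96],
    [0, 0, 1.067],
    [0, 0, 1.067],
    [0, 0, 1.067]
  ]
}}

```text
time: 9.62
position: [0.4231, -0.1124, 0.1991]
tool_rot: [0.951, 0.31, 0.001, 0.001]
ft_force: [0.5, 0.4, 0.3]
grip_width: 0.0869
grip_force: 0.0
```

```bash
python3 -c "
from h import *
L=(.4223,-.1125)
go(*L,.11,-53.9);go(*L,.054,-53.9)
s=cam('side');t=cam('top');save(s,'s5');save(t,'t5')
p=[cv2.resize(s['color'][180:340,200:400,::-1],None,fx=2,fy=2),cv2.resize(t['color'][180:340,240:440,::-1],None,fx=2,fy=2)]
cv2.imwrite('pics/b5.png',np.hstack(p))
for x in (.05,.07,.09): print(x,[proj(c,[*rail(0,x),.126]).round(1) for c in (s,t)])
for e in(.06,.12):print('tag side-edge at contact',e,[proj(t,[*rail(q,e),.126]).round(1) for q in(-.017,.017)])
m=((t['color'].min(2)>170)*255).astype(np.uint8)
for k in cv2.findContours(m[185:240,260:400],cv2.RETR_EXTERNAL,cv2.CHAIN_APPROX_NONE)[0]:
  if cv2.contourArea(k)>60:
    r=cv2.minAreaRect(k);ct=onz(t,r[0][0]+260,r[0][1]+185,.126);print(r,ct,np.linalg.norm((ct[:2]-rail(0,.135))))
"
```

```text
d [-0.08 -0.06  8.91] turn [ 0.002 -0.001  0.001] pos [ 0.4231 -0.1124  0.1991] w 0.0869
d [-0.08 -0.07 14.51] turn [ 0.002 -0.001  0.001] pos [ 0.4231 -0.1124  0.1991] w 0.0869
0.05 [array([346.9, 218.7]), array([304.6, 208. ])]
0.07 [array([344.2, 214. ]), array([296.6, 209.2])]
0.09 [array([341.5, 209.4]), array([288.6, 210.4])]
tag side-edge at contact 0.06 [array([301.6, 215.3]), array([299.6, 201.9])]
tag side-edge at contact 0.12 [array([277.5, 218.9]), array([275.6, 205.4])]
((37.711544036865234, 23.55769157409668), (14.316475868225098, 42.75331497192383), 78.69007110595703) [0.64859987 0.03965367 0.126     ] 0.06795568216382002
```

View pics/b5.png

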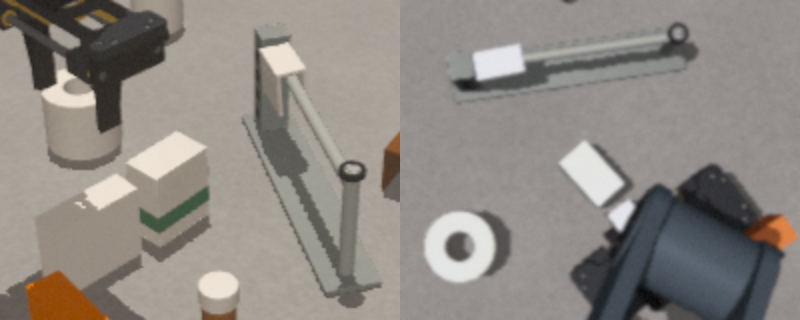

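The tag now sits at the upright: in the top view it spans columns about 277–302, which matches contact, and it still hangs on the bar. Next I descend on the logger, after a numeric check of the tag.

Request:
{"api": "play_rows", "payload": {
  "gripper": [-1, -1, -1, -1, -1, -1, -1, -1, -1],
  "delta_pos": [
    [-0.1, -0.1, 2],
    [-0.1, -0.1, 4],
    [-0.1, -0.1, 6],
    [-0.1, -0.1, 8],
    [-0.1, -0.1, 10],
    [-0.1, -0.1, 12],
    [-0.1, -0.1, 13.5],
    [-0.1, -0.1, 14.5],
    [-0.1, -0.1, 14.5]
  ],
  "turn": [
    [0, 0, 0],
    [0, 0, 0],
    [0, 0, 0],
    [0, 0, 0],
    [0, 0, 0],
    [0, 0, 0],
    [0, 0, 0],
    [0, 0, 0],
    [0, 0, 0]
  ]
}}

```text
time: 10.85
position: [0.4207, -0.1115, 0.0531]
tool_rot: [0.951, 0.311, -0.0, -0.0]
ft_force: [0.2, 1.3, -0.0]
grip_width: 0.0864
grip_force: 0.0
```

Request:
{"api": "play_rows", "payload": {
  "gripper": [-0.6, -0.2, 0.1, 0.3, 0.5, 0.6, 0.6, 0.6],
  "delta_pos": [
    [0, 0, 0],
    [0, 0, 0],
    [0, 0, 0],
    [0, 0, 0],
    [0, 0, 0],
    [0, 0, 0],
    [0, 0, 0],
    [0, 0, 0]
  ],
  "turn": [
    [0, 0, 0],
    [0, 0, 0],
    [0, 0, 0],
    [0, 0, 0],
    [0, 0, 0],
    [0, 0, 0],
    [0, 0, 0],
    [0, 0, 0]
  ],
  "squeeze": 25
}}

```text
time: 11.85
position: [0.4205, -0.1117, 0.0535]
tool_rot: [0.951, 0.31, 0.0, 0.0]
ft_force: [0.6, -0.4, 0.4]
grip_width: 0.0341
grip_force: 24.8
```

```bash
python3 -c "
from h import *
t=cam('top')
m=((t['color'].min(2)>190)*255).astype(np.uint8)
for k in cv2.findContours(m[185:240,260:400],cv2.RETR_EXTERNAL,cv2.CHAIN_APPROX_NONE)[0]:
  if cv2.contourArea(k)>60:
    r=cv2.minAreaRect(k);ct=onz(t,r[0][0]+260,r[0][1]+185,.126);print(r,ct,np.linalg.norm((ct[:2]-rail(0,.135))))
o=robot.get_obs();print(o['position'],o['grip_width'],o['grip_force'])
go(*rail(0,-.030),.2,7.3)"
```

```text
((28.980770111083984, 25.403846740722656), (13.728127479553223, 24.514514923095703), 78.69007110595703) [0.64444074 0.06127085 0.126     ] 0.04597654103513182
[ 0.4205427  -0.11171228  0.05356044] 0.03384440795576828 24.778733979910612
d [ 22.56   9.68 -14.64] turn [ 0.     0.    -1.067] pos [ 0.4205 -0.1117  0.0536] w 0.0338
```

Tag distance to the upright is 46 mm, and the logger is gripped at 34 mm. Lifting it straight up.

Request:
{"api": "play_rows", "payload": {
  "gripper": [0.6, 0.6, 0.6, 0.6, 0.6, 0.6, 0.6, 0.6, 0.6],
  "delta_pos": [
    [0, 0, -1],
    [0, 0, -3],
    [0, 0, -5],
    [0, 0, -7.5],
    [0, 0, -10],
    [0, 0, -12.5],
    [0, 0, -14.6],
    [0, 0, -15.5],
    [0, 0, -15.5]
  ],
  "turn": [
    [0, 0, 0],
    [0, 0, 0],
    [0, 0, 0],
    [0, 0, 0],
    [0, 0, 0],
    [0, 0, 0],
    [0, 0, 0],
    [0, 0, 0],
    [0, 0, 0]
  ]
}}

```text
time: 13.02
position: [0.4203, -0.1115, 0.209]
tool_rot: [0.951, 0.31, 0.0, 0.0]
ft_force: [0.2, -0.6, -1.3]
grip_width: 0.0342
grip_force: 24.8
```

Request:
{"api": "play_rows", "payload": {
  "gripper": [0.6, 0.6, 0.6, 0.6, 0.6, 0.6, 0.6, 0.6, 0.6, 0.6, 0.6, 0.6],
  "delta_pos": [
    [2, 0.8, 0],
    [4, 1.7, 0],
    [6, 2.6, 0],
    [8, 3.5, 0],
    [10, 4.3, 0],
    [12, 5.2, 0],
    [14, 6, 0],
    [16, 6.9, 0],
    [18, 7.8, 0],
    [20, 8.6, 0],
    [21.5, 9.2, 0],
    [22.5, 9.7, 0]
  ],
  "turn": [
    [0, 0, -0.09],
    [0, 0, -0.19],
    [0, 0, -0.28],
    [0, 0, -0.38],
    [0, 0, -0.47],
    [0, 0, -0.57],
    [0, 0, -0.66],
    [0, 0, -0.76],
    [0, 0, -0.85],
    [0, 0, -0.95],
    [0, 0, -1.03],
    [0, 0, -1.067]
  ]
}}

```text
time: 14.52
position: [0.659, -0.0568, 0.2066]
tool_rot: [0.66, 0.751, -0.001, -0.001]
ft_force: [0.3, -0.4, -0.6]
grip_width: 0.0342
grip_force: 24.8
```

Request:
{"api": "play_rows", "payload": {
  "gripper": [0.6, 0.6, 0.6],
  "delta_pos": [
    [0, 0, 0],
    [0, 0, 0],
    [0, 0, 0]
  ],
  "turn": [
    [0, 0, 0],
    [0, 0, 0],
    [0, 0, 0]
  ]
}}

```text
time: 14.9
position: [0.6587, -0.0574, 0.2085]
tool_rot: [0.661, 0.75, -0.0, -0.0]
ft_force: [0.2, 0.1, -1.7]
grip_width: 0.0341
grip_force: 24.8
```

```bash
python3 -c "
from h import *
go(*rail(0,-.030),.095,7.3)
o=robot.get_obs();print(o['grip_width'],o['ft_force'])
s=cam('side');save(s,'s6');cv2.imwrite('pics/s6c.png',cv2.resize(s['color'][130:330,260:430,::-1],None,fx=3,fy=3))
for q in(-.017,.017): print(proj(s,[*rail(q,-.08),o['position'][2]-.0535]),proj(s,[*rail(q,-.08),o['position'][2]-.0535+.085]))
"
```

```text
d [ 0.04  0.13 11.35] turn [-0.001 -0.    -0.001] pos [ 0.6587 -0.0574  0.2085] w 0.0341
0.034148698135914715 [ 0.15708705  0.10049927 -1.69468461]
[358.76913139 241.79428502] [360.3817961  203.75677575]
[375.45588209 239.17066804] [377.84528638 201.26743247]
```

View pics/s6c.png

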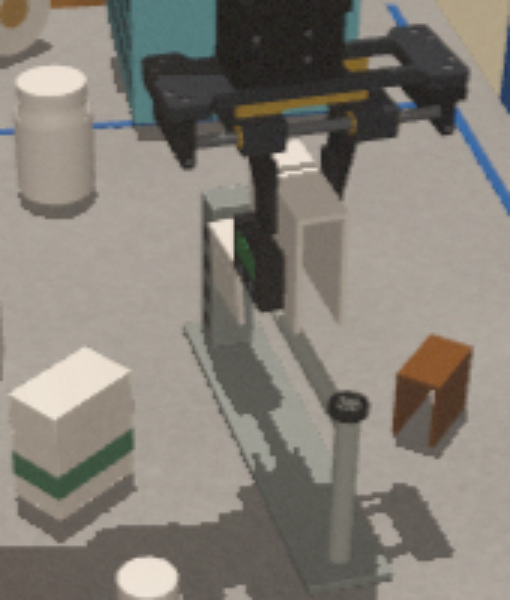

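The logger hangs level in the gripper above the bar with the black box on the robot's side. Its near lower corner is at (295,332) in the crop, which matches the prediction. Lowering now.

Request:
{"api": "play_rows", "payload": {
  "gripper": [0.6, 0.6, 0.6, 0.6, 0.6, 0.6, 0.6, 0.6, 0.6, 0.6, 0.6, 0.6],
  "delta_pos": [
    [0, 0.1, 0.8],
    [0, 0.1, 1.6],
    [0, 0.1, 2.6],
    [0, 0.1, 3.8],
    [0, 0.1, 5],
    [0, 0.1, 6.4],
    [0, 0.1, 7.8],
    [0, 0.1, 9],
    [0, 0.1, 10],
    [0, 0.1, 10.6],
    [0, 0.1, 11],
    [0, 0.1, 11.2]
  ],
  "turn": [
    [0, 0, 0],
    [0, 0, 0],
    [0, 0, 0],
    [0, 0, 0],
    [0, 0, 0],
    [0, 0, 0],
    [0, 0, 0],
    [0, 0, 0],
    [0, 0, 0],
    [0, 0, 0],
    [0, 0, 0],
    [0, 0, 0]
  ]
}}

```text
time: 16.45
position: [0.6605, -0.0571, 0.0966]
tool_rot: [0.661, 0.751, 0.0, 0.0]
ft_force: [0.6, 0.3, -1.5]
grip_width: 0.0339
grip_force: 24.8
```

Request:
{"api": "play_rows", "payload": {
  "gripper": [0.6, 0.6],
  "delta_pos": [
    [0, 0, 0.1],
    [0, 0, 0.1]
  ],
  "turn": [
    [0, 0, 0],
    [0, 0, 0]
  ]
}}

```text
time: 16.7
position: [0.6605, -0.0572, 0.0958]
tool_rot: [0.661, 0.751, 0.0, 0.0]
ft_force: [0.5, 0.6, -1.5]
grip_width: 0.0338
grip_force: 24.8
```

Request:
{"api": "play_rows", "payload": {
  "gripper": [0.6, 0.6, 0.6],
  "delta_pos": [
    [0, 0, 0.1],
    [0, 0, 0.1],
    [0, 0, 0.1]
  ],
  "turn": [
    [0, 0, 0],
    [0, 0, 0],
    [0, 0, 0]
  ]
}}

```text
time: 17.08
position: [0.6603, -0.0571, 0.0946]
tool_rot: [0.661, 0.751, 0.0, 0.0]
ft_force: [-0.4, -0.1, -1.6]
grip_width: 0.0342
grip_force: 24.8
```

Request:
{"api": "play_rows", "payload": {
  "gripper": [0.6, 0.6, 0.6, 0.6],
  "delta_pos": [
    [0, 0, 0.1],
    [0, 0, 0.15],
    [0, 0, 0.15],
    [0, 0, 0.15]
  ],
  "turn": [
    [0, 0, 0],
    [0, 0, 0],
    [0, 0, 0],
    [0, 0, 0]
  ]
}}

```text
time: 17.58
position: [0.6605, -0.0571, 0.0942]
tool_rot: [0.661, 0.751, 0.0, 0.0]
ft_force: [-1.7, -0.7, 4.9]
grip_width: 0.0338
grip_force: 24.8
```

Contact with the bar (+5 N). Releasing slowly, then rising.

Request:
{"api": "play_rows", "payload": {
  "gripper": [0.2, 0.1, 0.0, -0.1, -0.2, -0.3, -0.4, -0.4],
  "delta_pos": [
    [0, 0, -0.1],
    [0, 0, -0.1],
    [0, 0, -0.1],
    [0, 0, -0.1],
    [0, 0, -0.1],
    [0, 0, -0.1],
    [0, 0, -0.1],
    [0, 0, -0.1]
  ],
  "turn": [
    [0, 0, 0],
    [0, 0, 0],
    [0, 0, 0],
    [0, 0, 0],
    [0, 0, 0],
    [0, 0, 0],
    [0, 0, 0],
    [0, 0, 0]
  ]
}}

```text
time: 18.58
position: [0.6603, -0.0571, 0.0941]
tool_rot: [0.661, 0.751, 0.0, 0.0]
ft_force: [-0.2, -0.2, 0.2]
grip_width: 0.06
grip_force: 0.0
```

Request:
{"api": "play_rows", "payload": {
  "gripper": [-0.4, -0.4, -0.4, -0.4, -0.4, -0.4, -0.4, -0.4, -0.4, -0.4, -0.4],
  "delta_pos": [
    [0, 0, -1],
    [0, 0, -2],
    [0, 0, -4],
    [0, 0, -6],
    [0, 0, -9],
    [0, 0, -12],
    [0, -5, -12],
    [0, -10, -12],
    [0, -15, -12],
    [0, -20, -12],
    [0, -20, -12]
  ],
  "turn": [
    [0, 0, 0],
    [0, 0, 0],
    [0, 0, 0],
    [0, 0, 0],
    [0, 0, 0],
    [0, 0, 0],
    [0, 0, 0],
    [0, 0, 0],
    [0, 0, 0],
    [0, 0, 0],
    [0, 0, 0]
  ]
}}

```text
time: 19.95
position: [0.4579, -0.0816, 0.2146]
tool_rot: [0.661, 0.75, -0.001, -0.002]
ft_force: [0.7, -0.2, -0.6]
grip_width: 0.0605
grip_force: 0.0
```

```bash
python3 -c "
from h import *
s=cam('side');t=cam('top');save(s,'s7');save(t,'t7')
p=[cv2.resize(s['color'][180:340,230:430,::-1],None,fx=2,fy=2),cv2.resize(t['color'][180:340,240:440,::-1],None,fx=2,fy=2)]
cv2.imwrite('pics/b7.png',np.hstack(p));print(robot.get_obs()['position'])"
```

```text
[ 0.46286992 -0.08294376  0.21525683]
```

View pics/b7.png

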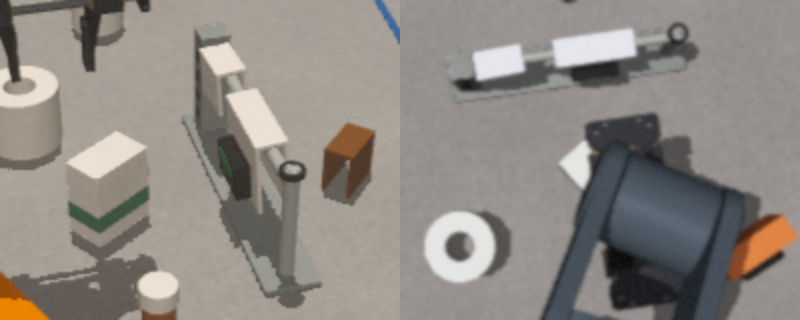

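The logger hangs astride the bar (top view about (594,48)) with its box on the robot's side. The tag is at the upright (498,62), and the carton and roll are unmoved. I'll settle and hand in.

Request:
{"api": "play_rows", "payload": {
  "gripper": [-0.4, -0.4, -0.4, -0.4, -0.4, -0.4, -0.4, -0.4],
  "delta_pos": [
    [0, 0, 0],
    [0, 0, 0],
    [0, 0, 0],
    [0, 0, 0],
    [0, 0, 0],
    [0, 0, 0],
    [0, 0, 0],
    [0, 0, 0]
  ],
  "turn": [
    [0, 0, 0],
    [0, 0, 0],
    [0, 0, 0],
    [0, 0, 0],
    [0, 0, 0],
    [0, 0, 0],
    [0, 0, 0],
    [0, 0, 0]
  ]
}}

```text
time: 21.05
position: [0.4619, -0.0824, 0.2141]
tool_rot: [0.661, 0.751, 0.0, 0.0]
ft_force: [0.6, -0.2, -1.1]
grip_width: 0.0609
grip_force: 0.0
```

```bash
python3 -c "
from h import *
print(robot.hand_in())"
```

```text
the job is handed in; nothing more can be done
None
```

I pushed the tag up against the square upright, hung the logger on the free part of the bar with its box on the robot's side, let go and handed the job in at about 21 s; no verdict came back.

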